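# Seat a trimming bat on the pins of a banding wheel

## Robot

A 7-joint arm with a two-finger parallel gripper is mounted at the origin on the work surface. World frame = base frame: x ahead of the robot, y to its left, z up, the work surface at z = 0. Lengths are in m, angles in rad, forces in N, time in s.
With the tool pointing down it reaches from about 0.4 to 0.85 m from the base axis. Payload 10.4 kg.
Tool frame: the origin (TCP) lies at the very end of the fingers, on their centre line; the grasp point (between the pads) lies 19 mm behind it; z points along the fingers, y is the direction in which the jaws open and shut (so a half turn about z gives the same grasp; the last joint's range is limited). The gripper opens to 85 mm and grips with 20 to 120 N. Pads are 22 mm wide; open, the fingers measure 114 mm over their backs; the gripper's body (76 mm by 85 mm) begins 54 mm behind the grasp point. The pads swing forward as they close: fully open they stand 13 mm farther back than shut.
Start: joints at [1.116, 0.332, -0.065, 1.46, 0.022, 1.35, -0.088], TCP at [0.262, -0.568, 0.231] pointing down, gripper open.
Joint ranges: [-2.6, 2.6], [-0.5, 2.12], [-1.47, 1.34], [0.16, 2.42], [-1.27, 4.41], [0.06, 2.06], [-2.6, 2.6]. Speed limits (rad/s): [2.22, 2.22, 2.79, 2.79, 3.14, 3.14, 3.14].

## Interface

Orientations are given as a unit quaternion [x, y, z, w].
In Python, from workcell import get_obs, camera, camera_info, hand_in gives the robot as it stands.
- The arm moves only by the tool move_arm, never from a script. Its argument "moves" is a list of rows, each a list of 3 entries, a list of its own where there are three numbers: the shift along the tool's x, y, z in units of 25 mm (1.0 is 25 mm), then the turn, a rotation vector about the tool's x, y, z in degrees, then the opening, from 0 (shut) to 1 (fully open). A call has 1 to 5 rows; each row shifts and turns the commanded pose from where the row before left it, along the tool's axes as they then stand; what a row does not reach is not made up. A row lasts 1/8 s, in which the tool goes at most 62.5 mm and 10.7 degrees, less where a joint would pass 70% of its speed; a pose out of reach is approached as far as the arm can. A call is refused whole if a number of a shift passes 1 or a number of a turn 10.7, either way. A call with a gripper value outside its range is refused whole. The fingers move at their own pace and stop on an object; "squeeze" is the grip in N (left out, the last holds). Time passes only in rows, so rows that do not move let the fingers close. It gives the time, the measured TCP pose, the force and the opening at its end, in the units of the state.
- get_obs(): the state, without advancing time (a new reading comes with each control period).
- camera(name): name is "side" or "top" or "wrist"; returns the picture (480x640x3 uint8, red, green, blue); there is no depth.
- camera_info(name): a dict with "fx", "fy", "cx", "cy" (pixels), "origin" and "rotation" of the camera in the world. Camera axes: x right, y down, z forward; pixel columns grow to the right and rows downward; lengths in m; the calibration is good to about 2 mm. The wrist camera is an equidistant fisheye: a pixel r from the principal point sees the ray r / f radians off the axis. A picture is of the moment at which its call begins: read the wrist's pose just before it. camera_info takes no time and is no camera call; for the wrist camera it gives the pose at the moment of the call.
- hand_in(): hands the job in, once; it reports no verdict.
The state is a dict: "clock": time; "joint_pos": joint angles; "joint_velocities": joint speeds; "tau": joint torques, N m; "position": TCP position; "ee_rot": TCP orientation; "ft_force": force on the tool from outside, world axes, zero at the start; "torque": the same for the moment, N m; "grip_width": opening from 0.0 (shut) to 1.0 (fully open).
Only numpy, scipy, OpenCV 4.12 (cv2) and the standard library are available. Lean on these libraries where they do the work, as an engineer would, in place of code of your own. Each camera call takes 0.05 s, during which the arm holds its last target. There are 200 camera calls.

## Task

Get the banding wheel ready for trimming: put the square plywood bat with the tall round post onto it so that both brass pins come up through the bat's two holes and it lies flat, fully home. Set it down gently rather than dropping it, let go, and leave the round bat where it is.

Things in the scene. Friction and masses are not known exactly. Their poses are not given: they have to be found in the camera images.
- bat_grip (a point): Square plywood bat, 150 x 150 x 14 mm, loose, about 0.4 kg, flat on the table; a round wooden post, 44 mm in diameter, 76 mm tall, stands on its middle. Two through holes, 33 mm in diameter, lie on its x axis 50 mm either side of the post's axis. Point: on the post's axis, half-way up the post, 52 mm above the bat's underside, 38 mm above the plate. z up; half a turn makes no difference.
- wheel_top (a point): Banding wheel: low metal turntable, locked, with a round grey head, 190 mm in diameter, its flat top 85 mm above the table. Two brass pins stand on it 50 mm either side of the centre along x: 24 mm tall, 24 mm thick at the foot, tapering to 10 mm, so they lead in a hole up to 10 mm off. Point: centre of the head's top, z up. Bat home: its underside is on the head, pins 10 mm proud of the plate.
- round_bat_mid (a point): The other bat, not wanted: a round plywood disc of 160 mm diameter, 14 mm thick, without holes, with a wide low post of 60 mm diameter, 36 mm tall (50 mm tall in all, loose on the table). This point is on its axis, 25 mm above its underside, z up.
Not all that is in view belongs to the job. Leave any pink or purple look-alike of the part that bears bat_grip alone.

How it is judged:
At the end, for the whole second after the job is handed in: The square bat lies on the wheel's head with both pins through its holes: its axis within 10 mm of the head's centre, its line of holes within 10 degrees of the line of pins (either way round), its underside within 4 mm of the head, level within 3 degrees, at rest (horizontal distance between bat_grip and wheel_top below 0.01 m and angle between the x axis of bat_grip and the x axis of wheel_top, either way round below 0.175 rad and z of bat_grip in the frame of wheel_top between 0.047 and 0.056 m and angle between bat_grip's own z axis and vertical below 0.06 rad and linear speed of bat below 0.02 m/s); the robot touches nothing.
It fails at once if the square bat is dropped onto the wheel (it falls the last few centimetres, faster than 0.5 m/s) (horizontal distance between bat_grip and wheel_top below 0.03 m and z of bat_grip in the frame of wheel_top below 0.09 m and linear speed of bat above 0.5 m/s).
It fails at once if the round bat is moved by more than 40 mm (distance of round_bat_mid from where it was at the start of the episode above 0.04 m).
It also fails if it takes over 40 s, if anything falls off the work surface, if the arm or the gripper's body presses on something with over 40 N, if the wrist force passes 120 N, or if a joint passes its speed limit or range.

## Working session

There is one attempt and no reset: what is moved stays moved. The work goes in short steps, Python scripts to look and compute and a tool call to move; the robot and the scene stay as the last step left them, time stands still between calls to the robot, and variables do not carry over. Pictures are saved under pics/ and viewed, about 8 in all and at most 12, crops included, and the job is handed in when it is done.

Besides the shell and the picture viewer there is one more tool, called after "Call:" as name([rows], argument=value, ...), one row to a line, values as JSON. move_arm: Moves the arm, as the interface text tells. Its arguments: {"type":"object","properties":{"moves":{"type":"array","items":{"type":"array"}},"squeeze":{"type":"number"}},"required":["moves"]}

```bash
mkdir -p pics
python3 - <<'E'
from workcell import *
import cv2,numpy as np
for n in("top","side"):
    cv2.imwrite(f"pics/{n}0.png",camera(n)[:,:,::-1]); print(n,camera_info(n))
o=get_obs();print(o)
E
```

```text
top {'fx': 617.2682275326778, 'fy': 617.2682275326778, 'cx': 316.8541839825225, 'cy': 245.8815840531431, 'origin': array([0.31280248, 0.01649624, 1.23904455]), 'rotation': array([ 0.70881437, -0.70249033,  0.04385797, -0.04654038])}
side {'fx': 475.5689467528566, 'fy': 475.5689467528566, 'cx': 321.1405887267169, 'cy': 238.59081794629702, 'origin': array([-0.03024904,  0.6058231 ,  0.62264828]), 'rotation': array([-0.30126228,  0.83727598, -0.42821081,  0.15762447])}
{'clock': 0.1, 'joint_pos': array([ 1.11640044,  0.33281242, -0.06466618,  1.460864  ,  0.02157394,
        1.34989347, -0.08851507]), 'joint_velocities': array([-0.00055686, -0.00068099, -0.00134427,  0.00033343,  0.00069682,
       -0.00302912,  0.0002039 ]), 'tau': array([ 2.24237192e-03, -6.26748705e+01,  4.98012593e-02, -3.92428029e+01,
        1.64901442e-02,  7.00958131e-03, -5.31446290e-05]), 'position': array([ 0.26140956, -0.56733452,  0.23058988]), 'ee_rot': array([ 9.76787805e-01,  2.14208247e-01, -1.58673805e-04, -6.21694188e-04]), 'ft_force': array([0.13209027, 0.33321302, 0.55160351]), 'torque': array([ 0.03059976,  0.02624672, -0.05743504]), 'grip_width': 1.0007476784563925}
```

View pics/top0.png

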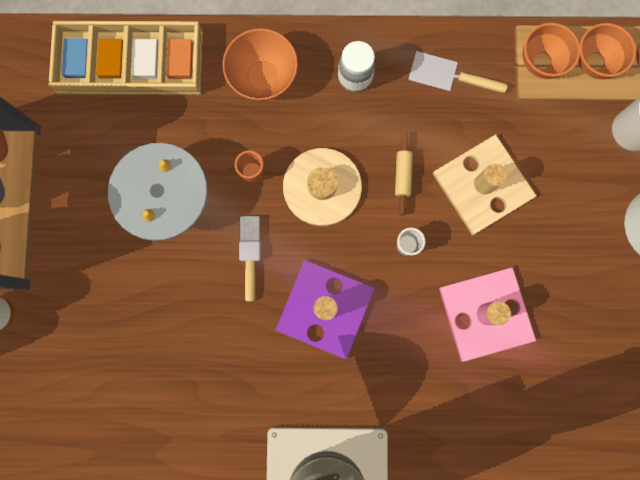

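View pics/side0.png

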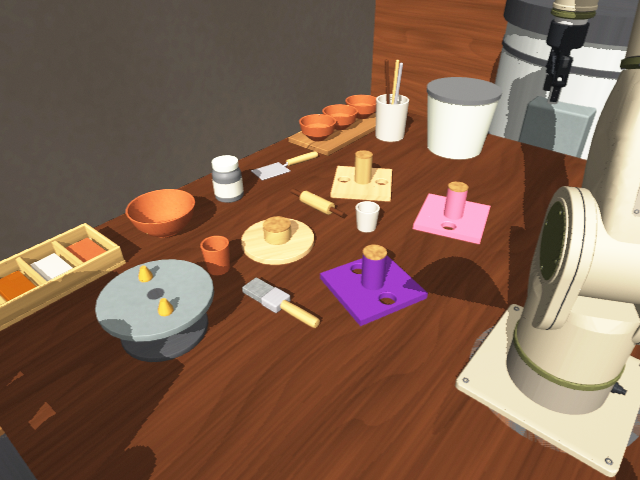

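Candidates: the plain plywood square bat at top (485,185), the pink square (487,314), the purple square (325,310) and the round bat (322,187). By the description I want the plain one at (485,185). I'll check it and the wheel in one enlarged crop.

```bash
cat > h.py <<'E'
import numpy as np
from scipy.spatial.transform import Rotation as R
from workcell import *
def ray(n,u,v,ci=None):
    c=ci or camera_info(n)
    x,y=(u-c['cx'])/c['fx'],(v-c['cy'])/c['fy']
    if n=='wrist':
        r=np.hypot(x,y); s=np.sin(r)/r if r>0 else 1; d=[x*s,y*s,np.cos(r)]
    else: d=[x,y,1]
    return c['origin'],R.from_quat(c['rotation']).apply(d)
def onz(n,u,v,z,ci=None):
    o,d=ray(n,u,v,ci); return o+d*(z-o[2])/d[2]
E
python3 - <<'E'
import cv2,numpy as np
i=cv2.imread('pics/top0.png')
a=i[130:250,425:545];b=i[130:250,97:217]
o=np.hstack([cv2.resize(x,(400,400),interpolation=cv2.INTER_CUBIC) for x in(a,b)])
cv2.imwrite('pics/crop1.png',o)
E
```

```text
(no output)
```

View pics/crop1.png

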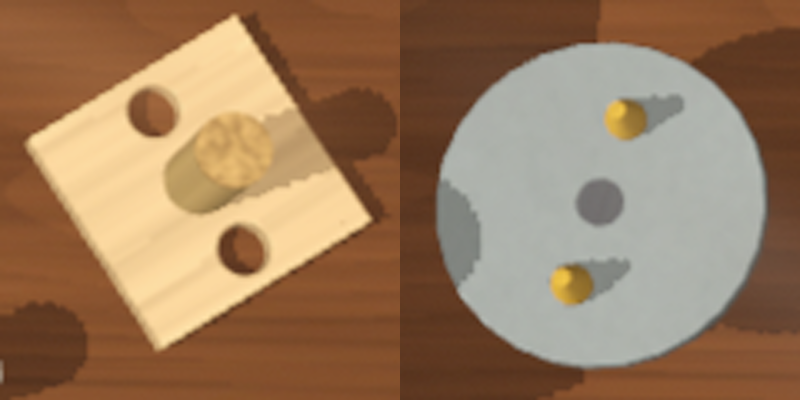

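The crop shows the plain plywood bat: two holes at (153,111) and (243,249), post top at (234,150). On the wheel the pins are at (626,120) and (571,285) and the centre mark at (600,202).

Run:
```python
from h import *
L=lambda x,y,z:onz('top',425+x*.3,130+y*.3,z)
W=lambda x,y,z:onz('top',97+(x-400)*.3,130+y*.3,z)
h1,h2=L(153,111,.012),L(243,249,.012)
p1,p2=W(626,120,.087),W(571,285,.087)
for n,v in dict(h1=h1,h2=h2,hm=(h1+h2)/2,post=L(234,150,.09),plate=L(198.75,181.75,.01),p1=p1,p2=p2,pm=(p1+p2)/2,c=W(600,202,.085),disc=W(601.5,205,.085),rb=onz('top',322,187,.014)).items(): print(n,v.round(4))
print(np.linalg.norm(h1-h2),np.linalg.norm(p1-p2))
a=lambda d:np.degrees(np.arctan2(d[1],d[0]))
print(a(h1-h2),a(p1-p2))
o=get_obs();r=R.from_quat(o['ee_rot']);print(r.as_matrix().round(3))
print('tool y yaw',a(r.apply([0,1,0])),'tool x yaw',a(r.apply([1,0,0])))
```

```text
h1 [ 0.643  -0.2904  0.012 ]
h2 [ 0.5577 -0.343   0.012 ]
hm [ 0.6003 -0.3167  0.012 ]
post [ 0.5996 -0.3166  0.09  ]
plate [ 0.5995 -0.3178  0.01  ]
p1 [0.6127 0.3142 0.087 ]
p2 [0.5162 0.3416 0.087 ]
pm [0.5644 0.3279 0.087 ]
c [0.5649 0.3276 0.085 ]
disc [0.5632 0.3267 0.085 ]
rb [0.5907 0.0126 0.014 ]
0.10022285825966717 0.10024469464763924
31.61782213898902 -15.857318577427368
[[ 0.908  0.418 -0.001]
 [ 0.418 -0.908  0.001]
 [-0.    -0.001 -1.   ]]
tool y yaw -65.26183436049661 tool x yaw 24.73816884606273
```

```bash
cat >> h.py <<'E'
def plan(*wps):
    """wps: (x,y,z,yaw_of_tool_x_deg); prints rows (shift units, turn deg) from measured pose."""
    o=get_obs(); p=o['position'].copy(); r=R.from_quat(o['ee_rot'])
    yaw=lambda r:np.degrees(np.arctan2(*r.as_matrix()[[1,0],0]))
    print('now',p.round(4),'yaw',yaw(r).round(2),'t',o['clock'],'F',o['ft_force'].round(1),'w',round(o['grip_width'],3))
    for x,y,z,a in wps:
        for k in range(60):
            e=np.array([x,y,z])-p; da=(a-yaw(r)+180)%360-180
            if np.abs(e).max()<.0004 and abs(da)<.15: break
            s=r.inv().apply(e)/.025; s=s/max(1,np.abs(s).max())
            t=np.round(-np.clip(da,-10,10),1); s=s.round(2)
            print([list(map(float,s)),[0,0,float(t)]])
            p=p+r.apply(s*.025); r=r*R.from_euler('z',t,degrees=True)
        print('--')
E
python3 - <<'E'
from h import *
plan((.40,-.37,.22,78),(.600,-.3167,.16,78),(.600,-.3167,.036,78))
print(onz('top',625,222,.2),onz('top',612,125,.15))
E
```

```text
now [ 0.2614 -0.5673  0.2306] yaw 24.74 t 0.1 F [0.1 0.3 0.6] w 1.001
[[1.0, -0.58, 0.05], [0, 0, -10.0]]
[[1.0, -0.37, 0.05], [0, 0, -10.0]]
[[1.0, -0.18, 0.05], [0, 0, -10.0]]
[[1.0, -0.0, 0.04], [0, 0, -10.0]]
[[1.0, 0.17, 0.04], [0, 0, -10.0]]
[[1.0, 0.36, 0.05], [0, 0, -3.3]]
[[1.0, 0.43, 0.05], [0, 0, 0.0]]
[[1.0, 0.43, 0.05], [0, 0, 0.0]]
[[1.0, 0.42, 0.05], [0, 0, 0.0]]
[[0.06, 0.03, -0.0], [0, 0, 0.0]]
--
[[0.51, 1.0, 0.32], [0, 0, 0.0]]
[[0.51, 1.0, 0.33], [0, 0, 0.0]]
[[0.51, 1.0, 0.32], [0, 0, 0.0]]
[[0.5, 1.0, 0.33], [0, 0, 0.0]]
[[0.51, 1.0, 0.32], [0, 0, 0.0]]
[[0.5, 1.0, 0.33], [0, 0, 0.0]]
[[0.51, 1.0, 0.32], [0, 0, 0.0]]
[[0.19, 0.39, 0.13], [0, 0, 0.0]]
--
[[-0.0, -0.0, 1.0], [0, 0, 0.0]]
[[-0.0, -0.0, 1.0], [0, 0, 0.0]]
[[-0.0, -0.0, 1.0], [0, 0, 0.0]]
[[-0.0, -0.0, 1.0], [0, 0, 0.0]]
[[-0.0, -0.0, 0.96], [0, 0, 0.0]]
--
[ 0.49203381 -0.50328637  0.2       ] [ 0.67961978 -0.51439913  0.15      ]
```

Call:
move_arm([
  [[1,-0.6,0.05],[0,0,-10],1],
  [[1,-0.4,0.05],[0,0,-10],1],
  [[1,-0.2,0.05],[0,0,-10],1],
  [[1,0,0.05],[0,0,-10],1],
  [[1,0.2,0.05],[0,0,-10],1],
])

```text
clock: 0.72
position: [0.3369, -0.4582, 0.2247]
ee_rot: [0.793, 0.609, -0.0, -0.0]
ft_force: [-0.7, 0.4, -0.3]
grip_width: 0.998
```

Call:
move_arm([
  [[1,0.4,0.05],[0,0,-3.3],1],
  [[1,0.4,0.05],[0,0,0],1],
  [[1,0.4,0.05],[0,0,0],1],
  [[1,0.4,0.05],[0,0,0],1],
  [[0.5,1,0.3],[0,0,0],1],
])

```text
clock: 1.35
position: [0.4257, -0.362, 0.2131]
ee_rot: [0.778, 0.629, -0.0, 0.001]
ft_force: [0.8, -0.4, -0.5]
grip_width: 1.0
```

Call:
move_arm([
  [[0.5,1,0.3],[0,0,0],1],
  [[0.5,1,0.3],[0,0,0],1],
  [[0.5,1,0.3],[0,0,0],1],
  [[0.5,1,0.3],[0,0,0],1],
  [[0.5,1,0.3],[0,0,0],1],
])

```text
clock: 1.98
position: [0.5611, -0.3273, 0.1745]
ee_rot: [0.778, 0.629, -0.0, -0.0]
ft_force: [-0.4, -0.5, 0.4]
grip_width: 1.0
```

Run:
```python
from h import *
plan((.600,-.3167,.14,78))
```

```text
now [ 0.5611 -0.3273  0.1745] yaw 77.9 t 1.975 F [-0.4 -0.5  0.4] w 1.0
[[0.52, 1.0, 0.96], [0, 0, -0.1]]
[[0.22, 0.43, 0.42], [0, 0, 0.0]]
--
```

Call:
move_arm([
  [[0.5,0.9,0.5],[0,0,0],1],
  [[0,0,0],[0,0,0],1],
  [[0,0,0],[0,0,0],1],
])

```text
clock: 2.35
position: [0.5843, -0.3207, 0.1626]
ee_rot: [0.777, 0.629, -0.0, -0.0]
ft_force: [-0.2, 0.6, 0.1]
grip_width: 1.001
```

Run:
```python
from h import *
import cv2
plan((.600,-.3167,.14,78))
cv2.imwrite('pics/w1.png',camera('wrist')[:,:,::-1]);print(camera_info('wrist'))
```

```text
now [ 0.5843 -0.3207  0.1626] yaw 77.96 t 2.35 F [-0.2  0.6  0.1] w 1.001
[[0.29, 0.58, 0.9], [0, 0, -0.0]]
--
{'fx': 371.64829954431775, 'fy': 371.64829954431775, 'cx': 323.47609488901435, 'cy': 237.48523208700283, 'origin': array([ 0.59900344, -0.25351357,  0.30635985]), 'rotation': array([ 0.98489353, -0.10375521, -0.01440038,  0.13788478])}
```

View pics/w1.png

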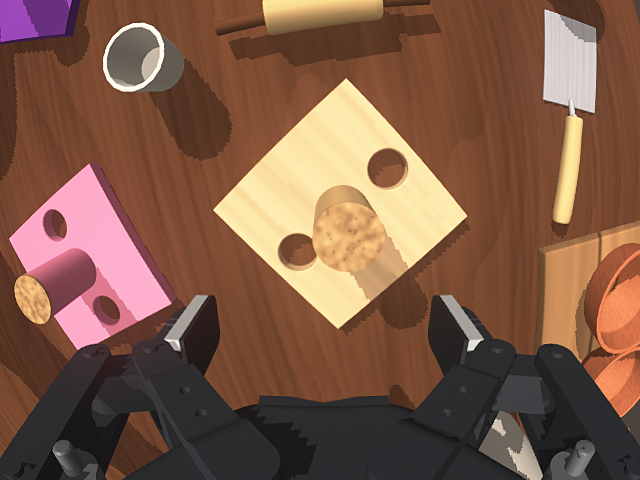

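The wrist view shows the plain plywood bat: holes at (388,168) and (298,251), post top at (348,237), and nothing near the fingers.

Run:
```python
from h import *
a,b=onz('wrist',388,168,.014),onz('wrist',298,251,.014);d=a-b
print(a,b,(a+b)/2,np.linalg.norm(d),np.degrees(np.arctan2(d[1],d[0])),onz('wrist',348,237,.09))
plan((.600,-.3167,.036,78))
```

```text
[ 0.64366875 -0.28979784  0.014     ] [ 0.55861385 -0.34217414  0.014     ] [ 0.6011413  -0.31598599  0.014     ] 0.0998880011397257 31.62451575236663 [ 0.60078408 -0.31675319  0.09      ]
now [ 0.5842 -0.3212  0.163 ] yaw 77.94 t 2.4 F [-0.4  0.8 -0.5] w 1.002
[[0.06, 0.11, 1.0], [0, 0, -0.1]]
[[0.06, 0.12, 1.0], [0, 0, 0.0]]
[[0.06, 0.11, 1.0], [0, 0, 0.0]]
[[0.06, 0.12, 1.0], [0, 0, 0.0]]
[[0.06, 0.11, 1.0], [0, 0, 0.0]]
[[0.01, 0.01, 0.08], [0, 0, 0.0]]
--
```

Call:
move_arm([
  [[0.3,0.6,0.7],[0,0,0],1],
  [[0,0,1],[0,0,0],1],
  [[0,0,1],[0,0,0],1],
  [[0,0,1],[0,0,0],1],
  [[0,0,1],[0,0,0],1],
])

```text
clock: 3.02
position: [0.6004, -0.3175, 0.0452]
ee_rot: [0.778, 0.629, -0.0, 0.001]
ft_force: [0.1, 0.2, 0.9]
grip_width: 0.998
```

Call:
move_arm([
  [[0,0,0.3],[0,0,0],1],
  [[0,0,0],[0,0,0],1],
])

```text
clock: 3.28
position: [0.6007, -0.3168, 0.0381]
ee_rot: [0.777, 0.629, -0.0, 0.0]
ft_force: [1.0, -0.2, 0.6]
grip_width: 1.001
```

Call:
move_arm([
  [[0,0,0],[0,0,0],0],
  [[0,0,0],[0,0,0],0],
  [[0,0,0],[0,0,0],0],
  [[0,0,0],[0,0,0],0],
  [[0,0,0],[0,0,0],0],
], squeeze=70)

```text
clock: 3.9
position: [0.6014, -0.3166, 0.0387]
ee_rot: [0.777, 0.63, 0.0, 0.001]
ft_force: [-1.5, 0.4, 4.8]
grip_width: 0.498
```

Call:
move_arm([
  [[0,0,-0.5],[0,0,0],0],
  [[0,0,-1],[0,0,0],0],
  [[0,0,-1],[0,0,0],0],
  [[0,0,-1],[0,0,0],0],
  [[0,0,-1],[0,0,0],0],
])

```text
clock: 4.53
position: [0.6005, -0.3161, 0.1509]
ee_rot: [0.777, 0.63, -0.0, -0.0]
ft_force: [1.0, -0.2, -4.8]
grip_width: 0.5
```

Call:
move_arm([
  [[0,0,-1],[0,0,0],0],
  [[0,0,-1],[0,0,0],0],
  [[0,0,-0.5],[0,0,0],0],
  [[0,0,0],[0,0,0],0],
])

```text
clock: 5.03
position: [0.6011, -0.3164, 0.2131]
ee_rot: [0.777, 0.63, 0.0, 0.0]
ft_force: [-0.3, 0.0, -5.6]
grip_width: 0.5
```

Run:
```python
from h import *
import cv2
cv2.imwrite('pics/w2.png',camera('wrist')[:,:,::-1])
plan((.545,.30,.21,77.9-47.5))
```

```text
now [ 0.6007 -0.3162  0.212 ] yaw 78.04 t 5.075 F [-0.   0.5 -5.2] w 0.499
[[1.0, -0.31, 0.0], [0, 0, 10.0]]
[[1.0, -0.51, 0.0], [0, 0, 10.0]]
[[1.0, -0.76, 0.0], [0, 0, 10.0]]
[[0.93, -1.0, 0.01], [0, 0, 10.0]]
[[0.65, -1.0, 0.0], [0, 0, 7.6]]
[[0.47, -1.0, 0.0], [0, 0, 0.0]]
[[0.47, -1.0, 0.0], [0, 0, 0.0]]
[[0.47, -1.0, 0.0], [0, 0, 0.0]]
[[0.47, -1.0, 0.01], [0, 0, 0.0]]
[[0.47, -1.0, 0.0], [0, 0, 0.0]]
[[0.47, -1.0, 0.01], [0, 0, 0.0]]
[[0.47, -1.0, 0.0], [0, 0, 0.0]]
[[0.47, -1.0, 0.01], [0, 0, 0.0]]
[[0.47, -1.0, 0.0], [0, 0, 0.0]]
[[0.47, -1.0, 0.01], [0, 0, 0.0]]
[[0.48, -1.0, 0.0], [0, 0, 0.0]]
[[0.47, -1.0, 0.01], [0, 0, 0.0]]
[[0.48, -1.0, 0.0], [0, 0, 0.0]]
[[0.47, -1.0, 0.01], [0, 0, 0.0]]
[[0.48, -1.0, 0.0], [0, 0, 0.0]]
[[0.47, -1.0, 0.01], [0, 0, 0.0]]
[[0.46, -0.97, 0.0], [0, 0, 0.0]]
--
```

View pics/w2.png

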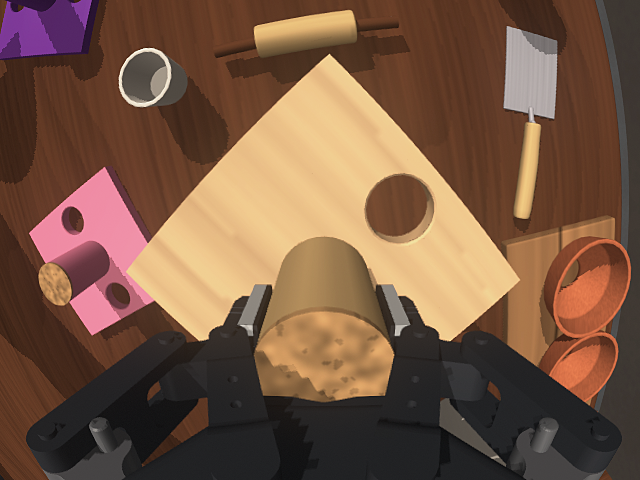

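The bat is held level, with one hole at (400,208). Transporting it now.

Call:
move_arm([
  [[0.5,-0.1,0],[0,0,7],0],
  [[1,-0.4,0],[0,0,10],0],
  [[1,-0.6,0],[0,0,10],0],
  [[1,-0.9,0],[0,0,10],0],
  [[0.8,-1,0],[0,0,10.5],0],
])

```text
clock: 5.7
position: [0.5948, -0.1807, 0.211]
ee_rot: [0.965, 0.261, -0.001, -0.001]
ft_force: [-0.6, 0.4, -5.1]
grip_width: 0.504
```

Call:
move_arm([
  [[0.5,-1,0],[0,0,0],0],
  [[0.5,-1,0],[0,0,0],0],
  [[0.5,-1,0],[0,0,0],0],
  [[0.5,-1,0],[0,0,0],0],
  [[0.5,-1,0],[0,0,0],0],
])

```text
clock: 6.32
position: [0.5851, -0.0417, 0.2111]
ee_rot: [0.965, 0.263, -0.001, -0.0]
ft_force: [0.6, 0.2, -4.5]
grip_width: 0.499
```

Call:
move_arm([
  [[0.5,-1,0],[0,0,0],0],
  [[0.5,-1,0],[0,0,0],0],
  [[0.5,-1,0],[0,0,0],0],
  [[0.5,-1,0],[0,0,0],0],
  [[0.5,-1,0],[0,0,0],0],
])

```text
clock: 6.95
position: [0.5754, 0.0976, 0.2111]
ee_rot: [0.965, 0.263, -0.001, -0.0]
ft_force: [-0.7, 0.3, -5.1]
grip_width: 0.5
```

Run:
```python
from h import *
plan((.5645,.3275,.21,77.9-47.5))
```

```text
now [0.5754 0.0976 0.2111] yaw 30.54 t 6.95 F [-0.7  0.3 -5.1] w 0.5
[[0.53, -1.0, 0.01], [0, 0, 0.1]]
[[0.53, -1.0, 0.0], [0, 0, 0.0]]
[[0.52, -1.0, 0.01], [0, 0, 0.0]]
[[0.53, -1.0, 0.0], [0, 0, 0.0]]
[[0.52, -1.0, 0.01], [0, 0, 0.0]]
[[0.53, -1.0, 0.0], [0, 0, 0.0]]
[[0.52, -1.0, 0.01], [0, 0, 0.0]]
[[0.53, -1.0, 0.0], [0, 0, 0.0]]
[[0.07, -0.15, 0.0], [0, 0, 0.0]]
--
```

Call:
move_arm([
  [[0.5,-1,0],[0,0,0],0],
  [[0.5,-1,0],[0,0,0],0],
  [[0.5,-1,0],[0,0,0],0],
  [[0.5,-1,0],[0,0,0],0],
  [[0.5,-1,0],[0,0,0],0],
])

```text
clock: 7.58
position: [0.5659, 0.2368, 0.2111]
ee_rot: [0.965, 0.263, -0.001, 0.0]
ft_force: [0.3, -0.1, -4.4]
grip_width: 0.506
```

Call:
move_arm([
  [[0.5,-1,0],[0,0,0],0],
  [[0.5,-1,0],[0,0,0],0],
  [[0.5,-0.8,0],[0,0,0],0],
  [[0,0,0],[0,0,0],0],
  [[0,0,0],[0,0,0],0],
])

```text
clock: 8.2
position: [0.5632, 0.3146, 0.2114]
ee_rot: [0.965, 0.263, -0.001, 0.001]
ft_force: [-0.4, -1.1, -4.9]
grip_width: 0.503
```

Run:
```python
from h import *
import cv2
plan((.5645,.3275,.21,77.9-47.5))
print(camera_info('wrist'))
cv2.imwrite('pics/w3.png',camera('wrist')[:,:,::-1])
```

```text
now [0.5632 0.3146 0.2114] yaw 30.51 t 8.2 F [-0.4 -1.1 -4.9] w 0.503
[[0.31, -0.42, 0.06], [0, 0, 0.1]]
--
{'fx': 371.64829954431775, 'fy': 371.64829954431775, 'cx': 323.47609488901435, 'cy': 237.48523208700283, 'origin': array([0.62367188, 0.34961953, 0.35477138]), 'rotation': array([ 0.8599316 , -0.49105906, -0.068886  ,  0.12096844])}
```

View pics/w3.png

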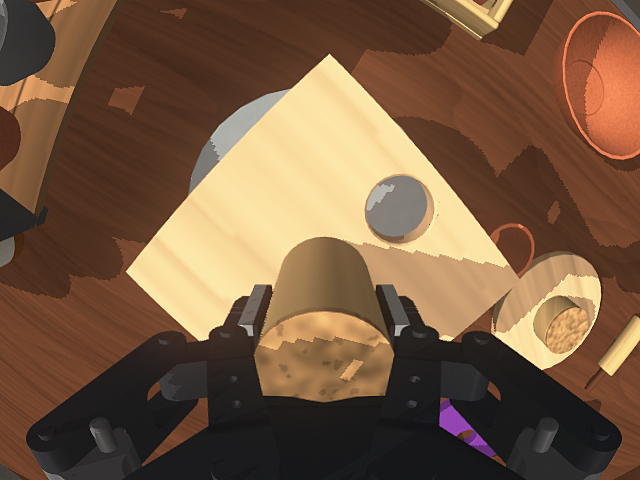

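The bat is in the same place in the hand, with its hole at (400,208).

Run:
```python
from h import *
a=onz('wrist',400,208,.2114-.038+.014);p=get_obs()['position'];d=(a-p)[:2];print(a,d,np.linalg.norm(d),np.degrees(np.arctan2(d[1],d[0])))
plan((.5645,.3275,.15,77.9-47.5))
```

```text
[0.61299924 0.30131288 0.1874    ] [ 0.04952166 -0.01299419] 0.05119808215292325 -14.702622821774153
now [0.5635 0.3143 0.2118] yaw 30.47 t 8.25 F [-0.2 -0.6 -4.9] w 0.5
[[0.12, -0.18, 1.0], [0, 0, 0.1]]
[[0.13, -0.17, 1.0], [0, 0, -0.0]]
[[0.06, -0.09, 0.47], [0, 0, -0.0]]
--
```

Call:
move_arm([
  [[0.3,-0.45,0.3],[0,0,0.5],0],
  [[0,0,0.8],[0,0,0],0],
  [[0,0,0.9],[0,0,0],0],
  [[0,0,0],[0,0,0],0],
  [[0,0,0],[0,0,0],0],
])

```text
clock: 8.88
position: [0.5642, 0.3291, 0.1628]
ee_rot: [0.966, 0.259, 0.0, -0.0]
ft_force: [0.3, 0.8, -4.2]
grip_width: 0.502
```

Run:
```python
from h import *
import cv2
plan((.5645,.3275,.123,77.9-48))
print(camera_info('wrist'))
i=camera('wrist')[:,:,::-1]
cv2.imwrite('pics/w4.png',cv2.resize(i[130:290,320:500],None,fx=3,fy=3,interpolation=cv2.INTER_CUBIC))
```

```text
now [0.5642 0.3291 0.1628] yaw 30.04 t 8.875 F [ 0.3  0.8 -4.2] w 0.502
[[-0.01, 0.04, 1.0], [0, 0, 0.1]]
[[-0.01, 0.02, 0.59], [0, 0, 0.0]]
--
{'fx': 371.64829954431775, 'fy': 371.64829954431775, 'cx': 323.47609488901435, 'cy': 237.48523208700283, 'origin': array([0.62469352, 0.36348609, 0.30621404]), 'rotation': array([ 0.85804197, -0.49463021, -0.06917372,  0.11966587])}
```

View pics/w4.png

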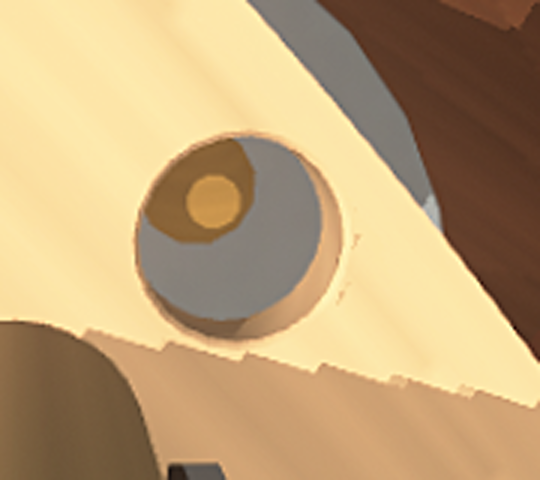

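The pin tip is at (391,197) and the hole at (400,209). I'll project both, because they sit at different depths.

Run:
```python
from h import *
print(onz('wrist',391.3,197.3,.109),onz('wrist',399.7,208.7,.1628-.038+.014))
```

```text
[0.61440772 0.31497493 0.109     ] [0.61346274 0.31596368 0.1388    ]
```

The pin and hole agree within 1.5 mm, so I'll go down gently.

Call:
move_arm([
  [[0,0.05,0.4],[0,0,0],0],
  [[0,0,0.3],[0,0,0],0],
  [[0,0,0.3],[0,0,0],0],
  [[0,0,0.2],[0,0,0],0],
  [[0,0,0.2],[0,0,0],0],
])

```text
clock: 9.55
position: [0.5647, 0.3281, 0.1272]
ee_rot: [0.966, 0.259, 0.0, 0.0]
ft_force: [0.5, 0.5, -4.4]
grip_width: 0.501
```

Call:
move_arm([
  [[0,0,0.06],[0,0,0],0],
  [[0,0,0.06],[0,0,0],0],
  [[0,0,0],[0,0,0],0],
])

```text
clock: 9.93
position: [0.5647, 0.328, 0.1246]
ee_rot: [0.966, 0.259, 0.0, 0.0]
ft_force: [-0.0, -0.6, -4.3]
grip_width: 0.499
```

Call:
move_arm([
  [[0,0,0.06],[0,0,0],0],
  [[0,0,0.04],[0,0,0],0],
  [[0,0,0],[0,0,0],0],
])

```text
clock: 10.3
position: [0.5649, 0.3282, 0.1237]
ee_rot: [0.966, 0.259, 0.001, 0.0]
ft_force: [-4.3, -3.6, 7.7]
grip_width: 0.501
```

Contact at TCP z 0.1237, where home was expected at about 0.123. Releasing and retreating.

Call:
move_arm([
  [[0,0,0],[0,0,0],0.7],
  [[0,0,0],[0,0,0],1],
  [[0,0,0],[0,0,0],1],
  [[0,0,0],[0,0,0],1],
])

```text
clock: 10.8
position: [0.5647, 0.3281, 0.122]
ee_rot: [0.966, 0.259, 0.0, -0.0]
ft_force: [0.1, -1.0, -0.1]
grip_width: 1.002
```

Call:
move_arm([
  [[0,0,-0.5],[0,0,0],1],
  [[0,0,-1],[0,0,0],1],
  [[0,0,-1],[0,0,0],1],
  [[0,0,-1],[0,0,0],1],
  [[0,0,-1],[0,0,0],1],
])

```text
clock: 11.42
position: [0.5647, 0.3281, 0.2364]
ee_rot: [0.966, 0.259, 0.0, -0.0]
ft_force: [-0.1, -0.5, 0.2]
grip_width: 0.999
```

Call:
move_arm([
  [[-1,1,-0.5],[0,0,0],1],
  [[-1,1,0],[0,0,0],1],
  [[-1,1,0],[0,0,0],1],
  [[-1,1,0],[0,0,0],1],
  [[0,0,0],[0,0,0],1],
])

```text
clock: 12.05
position: [0.5285, 0.1887, 0.2483]
ee_rot: [0.966, 0.257, 0.001, 0.001]
ft_force: [-0.3, 0.2, -0.4]
grip_width: 0.997
```

Run:
```python
import cv2,numpy as np
from workcell import *
a=camera('side')[220:400,60:260,::-1];b=camera('top')[110:270,70:260,::-1]
f=lambda x:cv2.resize(x,(400,400*x.shape[0]//x.shape[1]),interpolation=cv2.INTER_CUBIC)[:330]
cv2.imwrite('pics/e.png',np.hstack([f(a),f(b)]));print(get_obs()['ft_force'])
```

```text
[-0.5369884   0.30801637  0.95560607]
```

View pics/e.png

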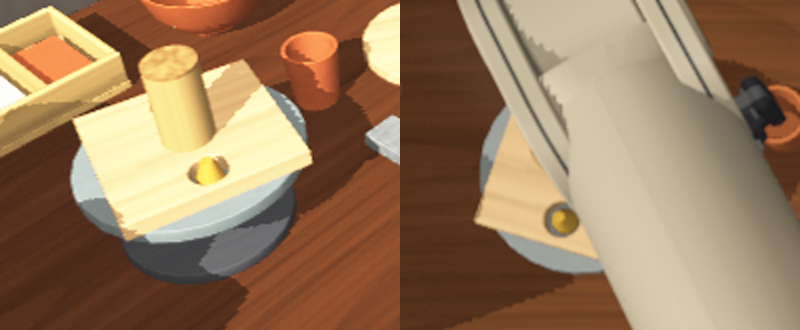

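The side crop shows the bat flat on the wheel with the near pin up through its hole at (210,170). A quick check of the post top, at crop (170,62), for height and tilt before handing in.

Run:
```python
from h import *
print(onz('side',60+170/2,220+62/2,.175),onz('side',60+187/2,220+138/2,.099))
t=onz('top',70+562*190/400-400*190/400,110+219*190/400,.099);print('near hole',t,'pin expected (.5162,.3416)')
hand_in()
```

```text
[0.56188833 0.32838364 0.175     ] [0.56104578 0.33222709 0.099     ]
near hole [0.51690006 0.34083473 0.099     ] pin expected (.5162,.3416)
the job is handed in; nothing more can be done
```

The square plywood bat is on the banding wheel, let go, and the job is handed in at about 12 s of the 40 s allowed. I gripped it by its post, carried it over the other things, turned it about 48° to match the pins, and lowered it gently until it touched.

- **Seating:** Contact came with the tool at 0.1237 m, where home was expected at about 0.123 m. The force there was about 8 N, so the bat should be flat on the head.
- **Position:** In the last pictures the post's top was about 3 mm from the wheel's centre. The hole that could be seen was about 1 mm from its pin.
- **Clear of the scene:** The gripper is open, well away from the bat, and reads almost no force. The round bat and the pink and purple bats were never touched.
- **Not seen directly:** The post and the arm hid the far pin in the last pictures. That it is through its hole is inferred from the seating height, the position and the level look of the plate.

No checks disagreed by more than a few millimetres.

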